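# Shut the slide copier's lamp door and index the film carrier

## Task

Get the slide copier ready for an exposure: push its lamp door, which has been left hanging open, up until it is fully shut, then take the film carrier by its upright post and slide it along the rails until you feel its spring ball drop into the notch of the index plate. Finish while still gripping the post, with the ball resting in the notch and the door shut, and do not knock over or shift the things standing on and around the copier.

Things in the scene. Friction and masses are not known exactly. Their poses are not given: they have to be found in the camera images.
- copier: slide copier, a grey box 180 mm deep (its x), 360 wide (its y), 120 high to the deck, fixed. Origin: centre of its underside, on the table; its -x side, with the door, faces roughly to the robot (yaw up to 0.2 rad). On the deck two steel rods (tops 138 mm above the table, at x = -35 and +35 mm) run along its y between black end blocks (144 mm above the table) at y = -172 and +172 mm.
- door (a joint): angle of the bottom-hinged door in the copier's -x face, rad: 0 = shut (upright), positive = leaning out towards the robot; starts between 0.5 and 0.9. The hinge is stiff: the door stays where it is left, and needs about 3 N at its tab to be pushed up; it stops at 0. There is no latch.
- door_hinge (a point): middle of the door's hinge line, which runs along the copier's y, 96 mm in front (-x) of the copier's origin, 14 mm above the table. The door is a grey panel 332 mm wide, 98 mm long from the hinge, 10 mm thick (5 mm either side of the hinge plane), with a black tab at the middle of its free edge, 50 mm wide, 10 mm thick, reaching to 122 mm from the hinge. z points along the door, hinge to tab.
- door_edge (a point): middle of the outer end of the door's black tab, 122 mm from the hinge line.
- ball (a point): centre of the carrier's steel spring ball (14 mm across) when fully out, below the barrel: 92 mm behind (+x) the post's middle and at the same y as the post; moves with the carrier. It is pressed down with about 10 N and can rise 8 mm.
- notch (a point): middle of the notch, at ball-centre height. Sliding to +y, the ball meets the first ridge 17 mm before the notch: resistance rises abruptly by about 7 N, fades until the ball passes the ridge's top 8 mm before the notch, then the ball pulls the carrier in with up to 7 N; going further, it resists at once with about 7 N. Let go within 5 mm of the notch, the carrier centres itself.
- camera: bystander: black camera with its lens lying level, 135 mm wide, 110 mm high, left of the copier. Origin under its body's middle.
- lens: bystander: black spare lens standing upright, 70 mm across, 78 mm high, left of the copier. Origin at its foot.
- mug: bystander: white mug 80 mm across, 95 mm high, right of the copier. Origin at its foot.
- cleaner: bystander: small glass bottle, 36 mm across, 110 mm high, right of the copier. Origin at its foot.
- film_can: bystander: black film can, 32 mm across, 50 mm high, standing loose on the copier's deck at its front (-x) left (+y) corner, beside the rail, 130 to 160 mm to the +y of the copier's middle. Origin at its foot.
- loupe: bystander: black magnifier standing upright, 52 mm across, 50 mm high, in front of the copier to the left. Origin at its foot.
- slide_box: bystander: cardboard box 60 by 120 by 55 mm, in front of the copier to the right. Origin at its foot.
- index_plate: steel plate 22 mm (x) by 44 mm (y), 5 mm thick, fixed on the copier's deck under the ball's path, with two round ridges (10 mm thick, rising 5 mm above it) across the path, 8 mm either side of its middle; the notch is between them. Origin at the centre of its underside, axes parallel to the copier's. It lies 10 mm to the -y to 50 mm to the +y of the copier's middle, differently each time.
- carrier: film carrier, an aluminium plate 100 mm long (copier's y), 100 mm deep plus a tongue at the back, 8 mm thick, with a film window, sliding along the copier's y. Origin: centre of its underside, 139 mm above the table; axes parallel to the copier's. In the copier's frame its y starts at -100 to -50 mm; end stops at -100 and +100 mm. About 1 N slides it on the plain rail.
- post (a point): middle of the black upright post on the carrier to hold it by: 24 mm (copier's x) by 20 mm (copier's y), 48 mm high, from 147 to 195 mm above the table; the point is 171 mm above the table, 30 mm in front (-x) of the carrier's origin. A spring-ball barrel (18 mm across, 18 mm high) stands 92 mm behind it (+x); the rest of the carrier's top is flat.

How it is judged (in metres and radians):
On the way, in this order (a step that is already met when the one before it is completed fails the run):
1. the lamp door is pushed shut (value of joint door below 0.06 rad), for 0.2 s.
2. with the door shut, the carrier's ball is in the notch (value of joint door below 0.08 rad and y of ball in the frame of notch between -0.0025 and 0.0025 m), for 0.2 s.
At the end, for the whole second after the job is handed in: The door is shut (within 0.08 rad), the carrier's ball rests within 2.5 mm of the middle of the notch along the rail, the carrier is still, and the fingers grip its post (more than 4 N, grasp point within 35 mm of the post's middle) (all of step 2 and linear speed of carrier below 0.01 m/s and contact force between the fingers and carrier above 4 N and distance between the grasp point and post below 0.035 m); the arm keeps its last pose, push and grip.
It fails at once if a thing standing on or around the copier was shifted more than 30 mm (distance of any of camera, lens, mug, cleaner, film_can, loupe, slide_box from where it was at the start of the episode above 0.03 m).
It also fails if it takes over 61 s, if anything falls off the work surface, if the arm or the gripper's body presses on something with over 40 N, if the wrist force passes 120 N, or if a joint passes its speed limit or range.

## Robot

A 6-joint arm with a two-finger parallel gripper is mounted at the origin on the work surface. World frame = base frame: x ahead of the robot, y to its left, z up, the work surface at z = 0. Lengths are in mm, angles in degrees, forces in N, time in s.
With the tool pointing down it reaches from about 350 to 725 mm from the base axis. Payload 6 kg.
Tool frame: the origin (TCP) lies midway between the tips of the shut fingers; the grasp point (between the pads) lies 19 mm behind it; z points along the fingers, x is the direction in which the jaws open and shut, and the axes are right-handed (so a half turn about z gives the same grasp; the last joint's range is limited). The gripper opens to 85 mm and grips with 20 to 120 N. Pads are 22 mm wide; open, the fingers measure 114 mm over their backs; the gripper's body (76 mm by 85 mm) begins 54 mm behind the grasp point. The pads swing forward as they close: fully open they stand 13 mm farther back than shut.
Start: joints at [-49.005, 2.303, 4.859, 0, -92.561, -19.12], TCP at [223.56, -556.769, 206.861] pointing down, gripper open.
Joint ranges: [-146.85, 146.85], [-73.84, 115.35], [-62.03, 85.46], [-188.31, 113.3], [-161.28, -10.13], [-171.36, 171.36]. Speed limits (degrees/s): [147.25, 147.25, 172.46, 180, 180, 180].

## Interface

Orientations are given as a 3x3 rotation matrix whose columns are the frame's x, y, z axes.
In Python, from rig import manip gives the robot as it stands. The module is installed in compiled form; this text tells all that it offers.
- The arm moves only by the shell command python3 -m handwheel 'ROWS' [OPENING] [FORCE]. ROWS is a JSON object of lists of equal length, an entry for each row: "offset": the shift along the world's x, y, z in units of 30 mm (1.0 is 30 mm), a list of three; "spin": the turn about the world's z in degrees. A call has exactly 8 rows; each row shifts and turns the commanded pose from where the row before left it; what a row does not reach is not made up. A row lasts 1/10 s, in which the tool goes at most 50 mm and 8.59 degrees, less where a joint would pass 70% of its speed; a pose out of reach is approached as far as the arm can. A call is refused whole if a number of a shift passes 1 or a number of a turn 8.59, either way. A call with a gripper value outside its range is refused whole. OPENING is the finger opening in mm, from 0 to 85.4, set as the call begins (- or left out, the last holds). The fingers move at their own pace and stop on an object; FORCE is the grip in N (left out, the last holds). Time passes only in rows, so rows that do not move let the fingers close, or fill a call up. It gives the time, the measured TCP pose, the force and the opening at its end, in the units of the state.
- manip.observe(): the state, without advancing time (a new reading comes with each control period).
- manip.snapshot(name): name is "scene" or "top" or "wrist"; returns a dict with "frame" (384x512x3 uint8, red, green, blue), "depth" (384x512 float32, mm along the optical axis (not along the pixel's ray), 0 where there is no reading), "fx", "fy", "cx", "cy" (pixels), "view" (4x4, takes a point from world to camera coordinates); the wrist camera has in their place "hand_eye" (4x4, takes a point from camera to tool coordinates, whose origin is the TCP and whose axes are the tool frame's). Camera axes: x right, y down, z forward; pixel columns grow to the right and rows downward; lengths in mm; the calibration is good to about 2 mm. A picture is of the moment at which its call begins: read the wrist's pose just before it.
- manip.hand_in(): hands the job in, once; it reports no verdict.
Trained networks look in a picture, given as the dict that the camera call returned (one of the last four; its "shot" number tells which), for a name from the list of things; names that differ only in an ending like _2 or _b are one class to them, and where a whole thing is asked for, a point or a joint stands for the part that bears it (a point fixed in the world has none). Each returns a list of dicts, best first, with "confidence" (0 to 1); they miss things now and then, are a little off and sometimes report something else, mostly with a low value. They report only what shows in the picture. A call takes as long as a camera call.
- manip.regions_of(picture, name): "pixels" (384x512 bool, what is visible of it) and "rect" ([left, top, right, bottom] in pixels, round what is visible of it).
The state is a dict: "time": time; "joint_pos": joint angles; "qvel": joint speeds; "joint_efforts": joint torques, N m; "tcp_pos": TCP position; "ee_rot": TCP orientation; "ft_force": force on the tool from outside, world axes, zero at the start; "torque": the same for the moment, N m; "grip_width": finger opening in mm.
Only numpy, scipy, OpenCV 4.12 (cv2) and the standard library are available. Lean on these libraries where they do the work, as an engineer would, in place of code of your own. Each camera call takes 0.05 s, during which the arm holds its last target. There are 200 camera calls.

## Working session

There is one attempt and no reset: what is moved stays moved. The work goes in short steps, Python scripts to look and compute and a shell command to move; the robot and the scene stay as the last step left them, time stands still between calls to the robot, and variables do not carry over. Pictures are saved under pics/ and viewed, about 8 in all and at most 12, crops included, and the job is handed in when it is done.

```bash
mkdir -p pics; cat > h.py <<'E'
import numpy as np,cv2
from rig import manip
def snap(c):
    s=manip.observe(); p=manip.snapshot(c)
    if 'view' in p: p['M']=np.linalg.inv(np.array(p['view']))
    else:
        T=np.eye(4);T[:3,:3]=s['ee_rot'];T[:3,3]=s['tcp_pos'];p['M']=T@np.array(p['hand_eye'])
    return p
def cloud(p):
    d=p['depth'];v,u=np.mgrid[:d.shape[0],:d.shape[1]]
    P=np.stack([(u-p['cx'])/p['fx']*d,(v-p['cy'])/p['fy']*d,d],-1)
    W=P@p['M'][:3,:3].T+p['M'][:3,3]; W[d==0]=np.nan
    return W
def save(p,n): cv2.imwrite('pics/'+n+'.png',cv2.cvtColor(np.array(p['frame']),cv2.COLOR_RGB2BGR))
E
cat > a.py <<'E'
from h import *
s=manip.observe();print(s['time'],s['tcp_pos'],s['ee_rot'])
for c in['top','scene']:
    p=snap(c);save(p,c+'0');W=cloud(p);print(c,p['M'].round(2).tolist())
    for n in ['copier','door','carrier','post','index_plate','film_can','loupe','slide_box','camera','lens','mug','cleaner']:
        r=manip.regions_of(p,n)
        for q in r[:1]:
            w=W[np.array(q['pixels'])];w=w[~np.isnan(w[:,0])]
            if len(w): print(n,round(q['confidence'],2),q['rect'],np.median(w,0).round(),np.percentile(w,2,axis=0).round(),np.percentile(w,98,axis=0).round())
E
python3 a.py
```

```text
0.0 [ 223.51338934 -556.40808232  205.87837819] [[-3.72659186e-01  9.27967966e-01 -7.65127331e-04]
 [ 9.27966568e-01  3.72659955e-01  1.61433531e-03]
 [ 1.78318377e-03 -1.08415701e-04 -9.99998404e-01]]
top [[0.02, -1.0, 0.1, 474.98], [-1.0, -0.02, 0.01, 0.94], [-0.01, -0.1, -1.0, 1533.31], [0.0, 0.0, 0.0, 1.0]]
copier 0.61 [226.0, 146.1, 327.9, 228.1] [626. -47. 119.] [ 492. -218.    3.] [758. 123. 151.]
door 0.67 [228.3, 195.4, 315.6, 228.3] [533. -33.  54.] [ 484. -193.    1.] [581. 124.  91.]
carrier 0.76 [274.3, 155.7, 307.7, 192.0] [ 666. -105.  147.] [ 613. -155.  124.] [726. -57. 196.]
post 0.89 [277.4, 157.4, 307.6, 193.0] [ 665. -105.  147.] [ 613. -155.  120.] [720. -57. 196.]
index_plate 0.5 [271.0, 158.8, 283.6, 166.4] [730. -46. 127.] [721. -61. 119.] [740. -27. 133.]
film_can 0.56 [231.0, 188.4, 237.2, 195.0] [608. 100. 170.] [595.  89. 161.] [620. 111. 177.]
loupe 0.48 [167.3, 220.8, 180.2, 234.0] [478. 338.  48.] [456. 316.  -2.] [502. 378.  56.]
slide_box 0.62 [347.4, 219.7, 384.2, 236.2] [ 489. -392.   54.] [ 456. -472.   -0.] [ 521. -335.   60.]
camera 0.71 [115.2,
[... 927 characters left out ...]
. -61. 116.] [742. -19. 133.]
film_can 0.45 [270.9, 202.8, 278.9, 222.6] [616. 110. 157.] [597.  91. 122.] [626. 120. 172.]
loupe 0.93 [356.5, 252.8, 375.7, 279.1] [487. 347.  46.] [441. 318.  -4.] [503. 366.  52.]
slide_box 0.78 [188.4, 121.3, 219.5, 155.6] [ 498. -376.   49.] [ 452. -452.   -2.] [ 521. -330.   57.]
camera 0.57 [365.2, 277.7, 424.9, 346.2] [584. 492.  78.] [514. 409.  15.] [645. 554. 110.]
lens 0.94 [320.1, 292.1, 350.2, 328.7] [674. 393.  72.] [629. 358.   0.] [694. 419.  80.]
mug 0.82 [157.6, 123.2, 188.6, 158.2] [ 596. -425.   58.] [ 552. -488.   -1.] [ 634. -385.   93.]
cleaner 0.67 [145.6, 143.2, 158.6, 172.0] [ 711. -382.   52.] [ 692. -427.   -1.] [ 724. -373.  107.]
```

```bash
cat > b.py <<'E'
from h import *
for c in['top','scene']:
    p=snap(c);W=cloud(p);f=np.array(p['frame'])[...,::-1]
    box=(205,130,345,250) if c=='top' else (155,130,325,290)
    x0,y0,x1,y1=box;cv2.imwrite(f'pics/{c}1.png',cv2.resize(f[y0:y1,x0:x1],None,fx=4,fy=4,interpolation=cv2.INTER_CUBIC))
    m=np.zeros(W.shape[:2],bool);m[y0:y1,x0:x1]=1
    def sel(a,b): 
        k=m&(W[...,2]>a)&(W[...,2]<b)&(W[...,0]>450)&(W[...,0]<790)&(abs(W[...,1]+45)<200);return W[k]
    for n,a,b in[('deck+',112,160),('deck',113,126),('plate',142,153),('posttop',186,202)]:
        w=sel(a,b);print(c,n,len(w),w.mean(0).round(1) if len(w) else'',cv2.minAreaRect(w[:,:2].astype(np.float32)) if len(w)>3 else '')
    q=manip.regions_of(p,'door')
    if q:
        w=W[np.array(q[0]['pixels'])];w=w[~np.isnan(w[:,0])]
        print('door',np.c_[w[::40]].round().tolist())
E
python3 b.py
```

```text
top deck+ 4518 [666.8 -50.5 126.6] ((668.1184692382812, -49.713653564453125), (360.78741455078125, 180.85389709472656), 84.49606323242188)
top deck 3112 [665.7 -43.  120.1] ((668.1184692382812, -49.713653564453125), (360.78741455078125, 180.85389709472656), 84.49606323242188)
top plate 734 [666.2 -94.5 146.6] ((665.6951904296875, -48.7044677734375), (136.12232971191406, 359.77081298828125), 0.22452762722969055)
top posttop 40 [ 632.4 -102.5  194. ] ((632.6486206054688, -102.9944076538086), (18.045795440673828, 21.749462127685547), 89.9953384399414)
door [[584.0, 121.0, 22.0], [577.0, 81.0, 25.0], [574.0, 42.0, 24.0], [570.0, 34.0, 29.0], [565.0, 57.0, 38.0], [559.0, 119.0, 45.0], [564.0, -37.0, 26.0], [557.0, 57.0, 37.0], [562.0, -100.0, 17.0], [554.0, 18.0, 37.0], [558.0, -139.0, 25.0], [550.0, 2.0, 37.0], [554.0, -154.0, 26.0], [546.0, 14.0, 42.0], [550.0, -142.0, 30.0], [541.0, 25.0, 55.0], [545.0, -130.0, 38.0], [537.0, 44.0, 57.0], [541.0, -111.0, 38.0], [533.0, 63.0, 64.0], [537.0, -91.0, 43.0], [528.0, 82.0, 68.0], [532.0, -71.0, 51.0], [524.0, 101.0, 69.0], [528.0, -56.0, 56.
[... 1112 characters left out ...]
.0], [509.0, -126.0, 62.0], [520.0, -132.0, 55.0], [501.0, -77.0, 79.0], [526.0, -125.0, 51.0], [519.0, -100.0, 60.0], [513.0, -73.0, 72.0], [502.0, -52.0, 76.0], [494.0, -30.0, 83.0], [485.0, -8.0, 89.0], [520.0, -75.0, 53.0], [511.0, -33.0, 74.0], [529.0, -69.0, 50.0], [509.0, -17.0, 72.0], [519.0, -29.0, 60.0], [531.0, -34.0, 56.0], [505.0, 19.0, 75.0], [515.0, 12.0, 68.0], [525.0, 6.0, 61.0], [534.0, -3.0, 51.0], [512.0, 52.0, 75.0], [523.0, 47.0, 66.0], [524.0, 61.0, 66.0], [515.0, 90.0, 74.0], [537.0, 58.0, 49.0], [512.0, 116.0, 76.0], [524.0, 115.0, 75.0], [530.0, 102.0, 59.0], [539.0, 99.0, 55.0], [540.0, 116.0, 61.0], [546.0, 115.0, 52.0], [545.0, 131.0, 52.0], [564.0, 126.0, 40.0]]
```

View pics/top1.png

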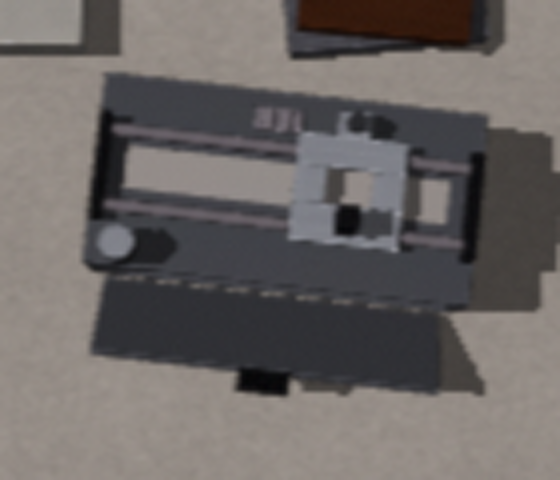

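View pics/scene1.png

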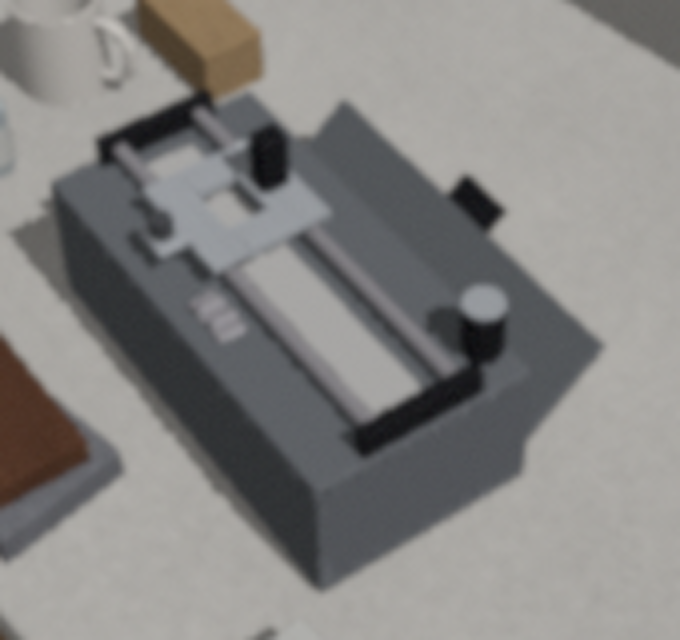

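```bash
R='{"offset":[[0.3,0.74,0],[0.3,0.74,0],[0.3,0.74,0],[0.3,0.74,0],[0.3,0.74,0],[0.3,0.74,0],[0.3,0.74,0],[0.3,0.74,0]],"spin":[-1.14,-1.14,-1.14,-1.14,-1.14,-1.14,-1.14,-1.14]}' ; unset R
python3 -m handwheel '{"offset":[[0.29,0.74,0],[0.29,0.74,0],[0.29,0.74,0],[0.29,0.74,0],[0.29,0.74,0],[0.29,0.74,0],[0.29,0.74,0],[0.29,0.74,0]],"spin":[-1.14,-1.14,-1.14,-1.14,-1.14,-1.14,-1.14,-1.14]}' 0 40
python3 -m handwheel '{"offset":[[0.29,0.74,0],[0.29,0.74,0],[0.29,0.74,0],[0.29,0.74,0],[0.29,0.74,0],[0.29,0.74,0],[0.29,0.74,0],[0.29,0.74,0]],"spin":[-1.14,-1.14,-1.14,-1.14,-1.14,-1.14,-1.14,-1.14]}'
python3 -m handwheel '{"offset":[[0.29,0.74,0],[0.29,0.74,0],[0.29,0.74,0],[0.29,0.74,0],[0.29,0.74,0],[0.29,0.74,0],[0.29,0.74,0],[0.29,0.74,0]],"spin":[-1.14,-1.14,-1.14,-1.14,-1.14,-1.14,-1.14,-1.14]}'
```

```text
time: 2.3
tcp_pos: [293.4, -378.3, 207.0]
ee_rot: [[-0.22, 0.976, 0.0], [0.976, 0.22, -0.0], [-0.0, 0.0, -1.0]]
ft_force: [0.1, 0.3, 0.8]
grip_width: -0.3
time: 3.1
tcp_pos: [363.0, -200.6, 207.1]
ee_rot: [[-0.063, 0.998, 0.001], [0.998, 0.063, 0.0], [0.0, 0.001, -1.0]]
ft_force: [-0.0, -0.3, 0.2]
grip_width: 0.4
time: 3.9
tcp_pos: [432.6, -23.0, 207.1]
ee_rot: [[0.096, 0.995, 0.001], [0.995, -0.096, 0.0], [0.0, 0.001, -1.0]]
ft_force: [0.4, 0.2, 0.0]
grip_width: -0.0
```

```bash
python3 -m handwheel '{"offset":[[0,0,-0.53],[0,0,-0.53],[0,0,-0.53],[0,0,-0.53],[0,0,-0.53],[0,0,-0.53],[0,0,-0.53],[0,0,-0.53]],"spin":[0,0,0,0,0,0,0,0]}'
python3 -m handwheel '{"offset":[[0.2,-0.02,0],[0.2,-0.02,0],[0.2,-0.02,0],[0.2,-0.02,0],[0.2,-0.02,0],[0.2,-0.02,0],[0.2,-0.02,0],[0.2,-0.02,0]],"spin":[0,0,0,0,0,0,0,0]}'
```

```text
time: 4.7
tcp_pos: [432.3, -24.1, 78.4]
ee_rot: [[0.096, 0.995, 0.0], [0.995, -0.096, 0.0], [0.0, 0.0, -1.0]]
ft_force: [0.4, 0.1, -0.4]
grip_width: 0.2
time: 5.5
tcp_pos: [480.9, -28.8, 79.7]
ee_rot: [[0.096, 0.995, -0.0], [0.995, -0.096, 0.0], [0.0, -0.0, -1.0]]
ft_force: [1.0, 0.4, -0.1]
grip_width: 0.3
```

```bash
python3 - <<'E'
from h import *
p=snap('scene');f=np.array(p['frame'])[130:290,155:345,::-1];cv2.imwrite('pics/s2.png',cv2.resize(f,None,fx=4,fy=3.7,interpolation=cv2.INTER_CUBIC))
E
```

```text
(no output)
```

View pics/s2.png

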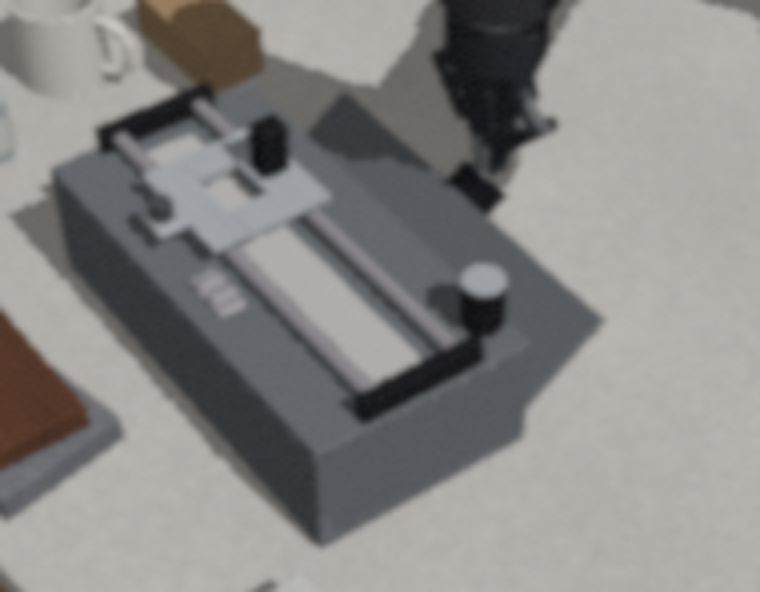

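```bash

python3 -m handwheel '{"offset":[[0.2,-0.02,0],[0.2,-0.02,0],[0.2,-0.02,0],[0.2,-0.02,0.05],[0.2,-0.02,0.05],[0.2,-0.02,0.05],[0.2,-0.02,0.05],[0.2,-0.02,0.05]],"spin":[0,0,0,0,0,0,0,0]}'
python3 -m handwheel '{"offset":[[0.1,-0.01,0],[0.1,-0.01,0],[0.1,-0.01,0],[0.1,-0.01,0],[0,0,0],[0,0,0],[0,0,0],[0,0,0]],"spin":[0,0,0,0,0,0,0,0]}'
```

```text
time: 6.35
tcp_pos: [528.9, -33.6, 87.3]
ee_rot: [[0.096, 0.995, 0.0], [0.995, -0.096, 0.0], [0.0, 0.0, -1.0]]
ft_force: [-0.5, 0.1, -0.2]
grip_width: 0.0
time: 7.15
tcp_pos: [540.3, -34.8, 87.2]
ee_rot: [[0.096, 0.995, 0.0], [0.995, -0.096, 0.0], [0.0, 0.0, -1.0]]
ft_force: [-1.0, -0.0, -0.3]
grip_width: 0.0
```

```bash
python3 - <<'E'
from h import *
p=snap('scene');f=np.array(p['frame'])[130:290,155:345,::-1];cv2.imwrite('pics/s3.png',cv2.resize(f,None,fx=4,fy=3.7,interpolation=cv2.INTER_CUBIC))
print(manip.observe()['ft_force'])
E
```

```text
[ 0.3166431  -0.46479456  0.26266449]
```

View pics/s3.png

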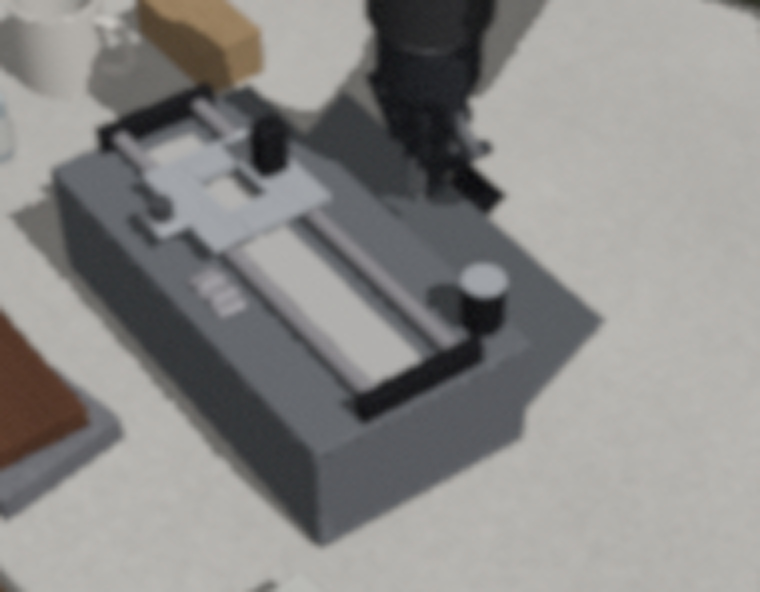

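```bash

python3 -m handwheel '{"offset":[[0,0,0.5],[0,0,0.5],[0,0,0.5],[-0.3,0.03,0.2],[-0.7,0.07,0],[-0.7,0.07,0],[-0.7,0.07,0],[-0.6,0.06,0]],"spin":[0,0,0,0,0,0,0,0]}'
python3 -m handwheel '{"offset":[[-0.6,0.06,0],[0,0,-0.4],[0,0,-0.5],[0,0,-0.5],[0,0,-0.5],[0,0,-0.5],[0,0,-0.3],[0,0,0]],"spin":[0,0,0,0,0,0,0,0]}'
python3 - <<'E'
from h import *
p=snap('wrist');save(p,'w1');W=cloud(p)
for n in['door','door_edge']:
  for q in manip.regions_of(p,n)[:1]:
    m=np.array(q['pixels']);w=W[m];w=w[~np.isnan(w[:,0])];print(n,q['confidence'],q['rect'],np.percentile(w,[2,50,98],axis=0).round(1).tolist())
p=snap('top');W=cloud(p);w=W[200:240,255:290].reshape(-1,3);w=w[(w[:,2]>40)&(w[:,0]<505)&(w[:,0]>470)]
c=(w[:,:2]-[667.6,-49])@np.array([[.9953,.0967],[-.0967,.9953]])
k=abs(c[:,1])<24;print(np.c_[c,w[:,2]][k][c[k][:,0].argsort()][::3].round().tolist())
E
```

```text
time: 8.0
tcp_pos: [449.1, -25.7, 138.6]
ee_rot: [[0.096, 0.995, 0.001], [0.995, -0.096, 0.001], [0.001, 0.001, -1.0]]
ft_force: [0.2, 0.4, -0.6]
grip_width: 0.2
time: 8.8
tcp_pos: [431.5, -24.3, 55.2]
ee_rot: [[0.096, 0.995, -0.003], [0.995, -0.096, -0.001], [-0.001, -0.003, -1.0]]
ft_force: [-0.5, -0.3, -0.4]
grip_width: -0.0
door 0.73 [0.7, 323.6, 505.5, 341.9] [[479.1, -196.1, 72.3], [483.5, -181.5, 76.3], [516.2, 129.4, 80.4]]
door_edge 0.64 [0.0, 322.8, 506.4, 346.1] [[413.3, -197.1, -0.1], [483.5, -180.1, 76.4], [578.8, 182.8, 164.4]]
[[-200.0, 22.0, 488.0], [-199.0, 14.0, 490.0], [-198.0, 6.0, 491.0], [-197.0, 23.0, 485.0], [-196.0, -4.0, 490.0], [-196.0, 15.0, 487.0], [-195.0, -13.0, 488.0], [-195.0, 7.0, 490.0], [-194.0, 23.0, 425.0], [-194.0, -4.0, 485.0], [-193.0, 15.0, 489.0], [-193.0, -12.0, 491.0], [-192.0, 4.0, 491.0], [-191.0, -4.0, 488.0], [-190.0, -10.0, 385.0], [-190.0, 11.0, 382.0], [-189.0, 2.0, 386.0], [-186.0, 8.0, 383.0], [-186.0, 17.0, 98.0], [-185.0, -20.0, 98.0], [-183.0, -1.0, 98.0], [-182.0, 21.0, 90.0], [-182.0, -16.0, 87.0], [-181.0, 10.0, 88.0], [-180.0, 3.0, 87.0], [-179.0, -8.0, 92.0], [-178.0, 18.0, 88.0], [-177.0, -20.0, 90.0], [-177.0, 7.0, 87.0], [-175.0, -4.0, 83.0], [-175.0, -12.0, 84.0], [-174.0, 15.0, 87.0], [-173.0, -23.0, 79.0], [-172.0, -0.0, 94.0], [-171.0, 22.0, 79.0], [-170.0, -15.0, 83.0], [-170.0, 11.0, 81.0], [-169.0, 4.0, 81.0], [-167.0, -7.0, 80.0], [-167.0, 19.0, 82.0], [-166.0, -19.0, 83.0], [-165.0, 8.0, 81.0], [-164.0, -3.0, 78.0], [-163.0, -15.0, 73.0]]
```

```bash

python3 -m handwheel '{"offset":[[0.25,-0.025,0],[0.25,-0.025,0],[0.25,-0.025,0],[0.25,-0.025,0],[0.25,-0.025,0],[0.25,-0.025,0],[0.25,-0.025,0],[0.25,-0.025,0]],"spin":[0,0,0,0,0,0,0,0]}'
python3 -m handwheel '{"offset":[[0.2,-0.02,0],[0.2,-0.02,0],[0.1,-0.01,0],[0.1,-0.01,0],[0.1,-0.01,0.1],[0.1,-0.01,0.1],[0.1,-0.01,0.1],[0.1,-0.01,0.1]],"spin":[0,0,0,0,0,0,0,0]}'
python3 - <<'E'
from h import *
p=snap('scene');f=np.array(p['frame'])[130:290,155:345,::-1];cv2.imwrite('pics/s4.png',cv2.resize(f,None,fx=4,fy=3.7,interpolation=cv2.INTER_CUBIC))
E
```

```text
time: 9.8
tcp_pos: [491.9, -30.4, 57.4]
ee_rot: [[0.096, 0.995, -0.003], [0.995, -0.096, -0.001], [-0.001, -0.003, -1.0]]
ft_force: [-6.1, 0.9, 4.2]
grip_width: -0.0
time: 10.6
tcp_pos: [522.1, -33.0, 68.2]
ee_rot: [[0.096, 0.995, -0.002], [0.995, -0.096, 0.0], [0.0, -0.002, -1.0]]
ft_force: [-2.0, 0.7, -1.8]
grip_width: 0.0
```

View pics/s4.png

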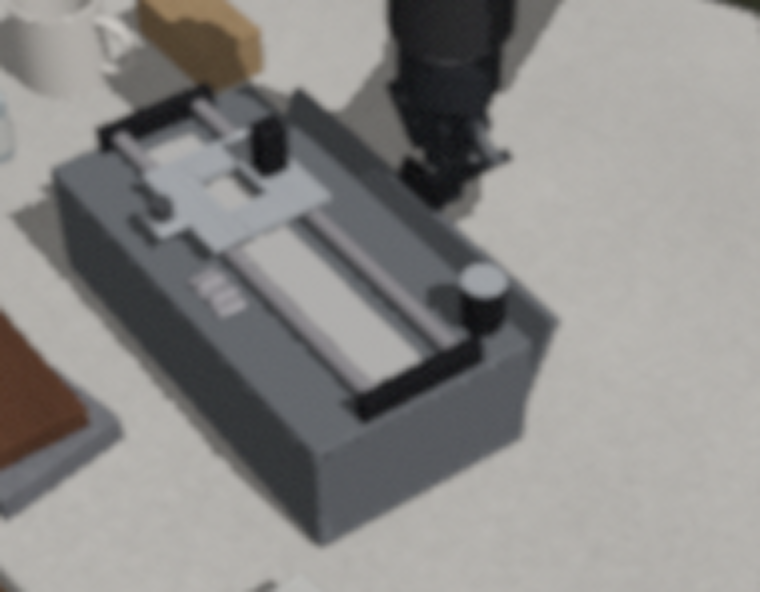

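Door is being pushed up by the fingers behind the tab (430,185). Continue, rising, to the stop.

```bash

python3 -m handwheel '{"offset":[[0.1,-0.01,0.1],[0.1,-0.01,0.1],[0.1,-0.01,0.1],[0.1,-0.01,0.1],[0.1,-0.01,0.1],[0.1,-0.01,0.1],[0.1,-0.01,0.1],[0.1,-0.01,0.1]],"spin":[0,0,0,0,0,0,0,0]}'
python3 -m handwheel '{"offset":[[0.1,-0.01,0.05],[0.1,-0.01,0.05],[0.1,-0.01,0],[0,0,0],[0,0,0],[0,0,0],[0,0,0],[0,0,0]],"spin":[0,0,0,0,0,0,0,0]}'
```

```text
time: 11.45
tcp_pos: [546.6, -35.4, 93.4]
ee_rot: [[0.096, 0.995, -0.0], [0.995, -0.096, 0.0], [0.0, -0.0, -1.0]]
ft_force: [-1.3, 0.2, -1.7]
grip_width: -0.1
time: 12.25
tcp_pos: [555.4, -36.3, 96.2]
ee_rot: [[0.096, 0.995, 0.0], [0.995, -0.096, 0.0], [0.0, 0.0, -1.0]]
ft_force: [0.3, -0.1, 0.0]
grip_width: -0.3
```

```bash

python3 -m handwheel '{"offset":[[0.1,-0.01,0],[0.1,-0.01,0],[0,0,0],[0,0,0],[0,0,0],[0,0,0],[0,0,0],[0,0,0]],"spin":[0,0,0,0,0,0,0,0]}'
python3 - <<'E'
from h import *
p=snap('scene');f=np.array(p['frame'])[130:290,155:345,::-1];cv2.imwrite('pics/s5.png',cv2.resize(f,None,fx=4,fy=3.7,interpolation=cv2.INTER_CUBIC))
W=cloud(p);q=manip.regions_of(p,'door')
for Wc in[W[np.array(q[0]['pixels'])]] if q else []:
  w=Wc[~np.isnan(Wc[:,0])];c=(w[:,:2]-[667.6,-49])@np.array([[.9953,.0967],[-.0967,.9953]]);print(q[0]['confidence'],np.c_[c,w[:,2]][::25].round().tolist())
E
```

```text
time: 13.05
tcp_pos: [557.0, -36.6, 96.2]
ee_rot: [[0.095, 0.995, -0.01], [0.995, -0.095, 0.0], [-0.001, -0.01, -1.0]]
ft_force: [-22.8, 5.7, 11.5]
grip_width: -0.0
0.57 [[-96.0, -19.0, 136.0], [-93.0, -0.0, 136.0], [-97.0, 15.0, 133.0], [-93.0, 10.0, 115.0], [-99.0, 156.0, 112.0]]
```

View pics/s5.png

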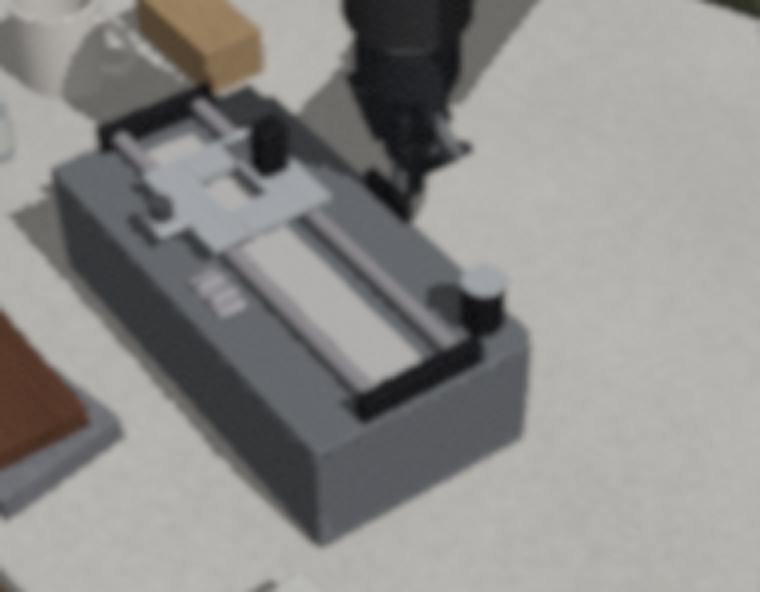

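```bash

python3 -m handwheel '{"offset":[[-0.5,0.05,0],[-0.5,0.05,0],[0,0,0.8],[0,0,0.9],[0,0,0.9],[0,0,0.9],[0,0,0.9],[0,0,0.9]],"spin":[0,0,0,0,0,0,0,0]}'
python3 -m handwheel '{"offset":[[0.425,-0.29,0],[0.425,-0.29,0],[0.425,-0.29,0],[0.425,-0.29,0],[0.425,-0.29,0],[0.425,-0.29,0],[0.425,-0.29,0],[0.425,-0.29,0]],"spin":[0,0,0,0,0,0,0,0]}' 85
python3 - <<'E'
from h import *
p=snap('wrist');save(p,'w2');W=cloud(p)
for n in['post','carrier','index_plate','door']:
  for q in manip.regions_of(p,n)[:1]:
    w=W[np.array(q['pixels'])];w=w[~np.isnan(w[:,0])];print(n,q['confidence'],q['rect'],np.percentile(w,[2,50,98],axis=0).round(1).tolist())
k=(W[...,2]>185)&(W[...,2]<202)&(abs(W[...,0]-633)<40)&(abs(W[...,1]+100)<60);w=W[k];print('posttop',len(w),w.mean(0),w.min(0),w.max(0))
C=(W[...,:2]-[667.6,-49])@np.array([[.9953,.0967],[-.0967,.9953]])
k=(abs(C[...,0]-62)<16)&(abs(C[...,1]-15)<50)&(W[...,2]>123)&(W[...,2]<136);print('plate',k.sum(),C[k].mean(0),C[k].min(0),C[k].max(0)) if k.sum() else 0
E
```

```text
time: 13.95
tcp_pos: [531.4, -33.9, 256.4]
ee_rot: [[0.096, 0.995, 0.0], [0.995, -0.096, 0.0], [0.0, 0.0, -1.0]]
ft_force: [0.6, -0.4, 1.2]
grip_width: -0.1
time: 14.75
tcp_pos: [634.1, -103.9, 255.0]
ee_rot: [[0.096, 0.995, -0.0], [0.995, -0.096, -0.0], [-0.0, -0.0, -1.0]]
ft_force: [-0.8, 0.4, 0.5]
grip_width: 84.9
post 0.97 [205.5, 166.2, 303.2, 276.5] [[612.0, -154.5, 143.6], [657.3, -107.0, 147.0], [723.4, -58.4, 195.1]]
carrier 0.79 [206.9, 166.6, 302.5, 277.6] [[612.0, -154.9, 141.6], [657.7, -107.1, 147.0], [722.8, -57.9, 195.1]]
index_plate 0.94 [291.5, 242.4, 330.2, 266.2] [[718.2, -64.6, 119.9], [729.0, -42.3, 125.5], [742.1, -21.3, 130.6]]
door 0.68 [155.7, 114.7, 452.3, 124.4] [[554.4, -199.1, 10.9], [571.4, -42.7, 111.9], [589.2, 118.7, 136.6]]
posttop 600 [ 630.06788741 -103.89348743  194.15129484] [ 619.10964631 -114.3675238   185.31004579] [642.88562302 -93.56473439 196.92610642]
plate 570 [60.46957045 12.06376354] [ 49.87294761 -10.92611126] [71.98083642 33.33528174]
```

View pics/w2.png

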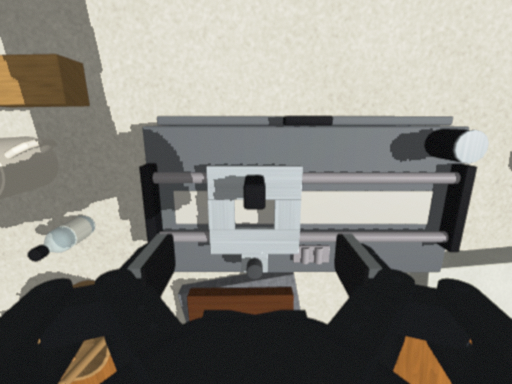

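```bash

python3 -m handwheel '{"offset":[[-0.1,0,-0.41],[0,0,-0.41],[0,0,-0.41],[0,0,-0.41],[0,0,-0.41],[0,0,-0.41],[0,0,-0.41],[0,0,-0.41]],"spin":[0,0,0,0,0,0,0,0]}'
python3 -m handwheel '{"offset":[[0,0,0],[0,0,0],[0,0,0],[0,0,0],[0,0,0],[0,0,0],[0,0,0],[0,0,0]],"spin":[0,0,0,0,0,0,0,0]}' 0 40
```

```text
time: 15.8
tcp_pos: [630.3, -103.5, 155.6]
ee_rot: [[0.096, 0.995, -0.0], [0.995, -0.096, 0.0], [0.0, -0.0, -1.0]]
ft_force: [0.2, 0.6, -0.5]
grip_width: 85.2
time: 16.6
tcp_pos: [630.7, -103.6, 157.7]
ee_rot: [[0.096, 0.995, 0.001], [0.995, -0.096, -0.0], [-0.0, 0.001, -1.0]]
ft_force: [-0.6, -0.1, 5.5]
grip_width: 18.9
```

```bash

python3 -m handwheel '{"offset":[[0.02,0.2,0],[0.02,0.2,0],[0.02,0.2,0],[0.02,0.2,0],[0.02,0.2,0],[0.02,0.2,0],[0.02,0.2,0],[0.02,0.2,0]],"spin":[0,0,0,0,0,0,0,0]}'
python3 -m handwheel '{"offset":[[0.01,0.1,0],[0,0,0],[0,0,0],[0,0,0],[0,0,0],[0,0,0],[0,0,0],[0,0,0]],"spin":[0,0,0,0,0,0,0,0]}'
python3 -m handwheel '{"offset":[[0.01,0.1,0],[0,0,0],[0,0,0],[0,0,0],[0,0,0],[0,0,0],[0,0,0],[0,0,0]],"spin":[0,0,0,0,0,0,0,0]}'
python3 -m handwheel '{"offset":[[0.01,0.1,0],[0,0,0],[0,0,0],[0,0,0],[0,0,0],[0,0,0],[0,0,0],[0,0,0]],"spin":[0,0,0,0,0,0,0,0]}'
```

```text
time: 17.4
tcp_pos: [635.3, -55.5, 157.7]
ee_rot: [[0.096, 0.995, 0.001], [0.995, -0.096, -0.001], [-0.001, 0.001, -1.0]]
ft_force: [-1.7, -1.1, 4.9]
grip_width: 19.0
time: 18.2
tcp_pos: [635.6, -52.0, 157.7]
ee_rot: [[0.095, 0.995, 0.001], [0.995, -0.095, 0.0], [0.0, 0.001, -1.0]]
ft_force: [-1.4, 0.4, 6.2]
grip_width: 18.5
time: 19.0
tcp_pos: [635.7, -50.5, 157.7]
ee_rot: [[0.096, 0.995, 0.0], [0.995, -0.096, -0.002], [-0.002, 0.001, -1.0]]
ft_force: [0.0, -4.8, 5.3]
grip_width: 18.9
time: 19.8
tcp_pos: [635.9, -48.7, 157.7]
ee_rot: [[0.097, 0.995, 0.0], [0.995, -0.097, -0.003], [-0.003, 0.0, -1.0]]
ft_force: [-1.3, -8.3, 4.4]
grip_width: 18.8
```

```bash

python3 -m handwheel '{"offset":[[0.01,0.1,0],[0,0,0],[0,0,0],[0,0,0],[0,0,0],[0,0,0],[0,0,0],[0,0,0]],"spin":[0,0,0,0,0,0,0,0]}'
python3 -m handwheel '{"offset":[[0.01,0.1,0],[0,0,0],[0,0,0],[0,0,0],[0,0,0],[0,0,0],[0,0,0],[0,0,0]],"spin":[0,0,0,0,0,0,0,0]}'
python3 -m handwheel '{"offset":[[0.005,0.05,0],[0,0,0],[0,0,0],[0,0,0],[0,0,0],[0,0,0],[0,0,0],[0,0,0]],"spin":[0,0,0,0,0,0,0,0]}'
python3 -m handwheel '{"offset":[[0.005,0.05,0],[0,0,0],[0,0,0],[0,0,0],[0,0,0],[0,0,0],[0,0,0],[0,0,0]],"spin":[0,0,0,0,0,0,0,0]}'
```

```text
time: 20.6
tcp_pos: [636.4, -44.2, 157.7]
ee_rot: [[0.096, 0.995, 0.001], [0.995, -0.096, -0.001], [-0.001, 0.001, -1.0]]
ft_force: [-2.0, -2.6, 6.0]
grip_width: 19.1
time: 21.4
tcp_pos: [636.8, -39.4, 157.7]
ee_rot: [[0.095, 0.995, 0.001], [0.995, -0.095, 0.001], [0.001, 0.001, -1.0]]
ft_force: [-1.5, 2.7, 7.0]
grip_width: 19.3
time: 22.2
tcp_pos: [637.1, -36.9, 157.7]
ee_rot: [[0.094, 0.996, 0.001], [0.996, -0.094, 0.002], [0.003, 0.001, -1.0]]
ft_force: [-2.5, 6.1, 7.5]
grip_width: 18.4
time: 23.0
tcp_pos: [637.3, -35.0, 157.7]
ee_rot: [[0.094, 0.996, 0.002], [0.996, -0.094, 0.003], [0.003, 0.001, -1.0]]
ft_force: [-2.8, 7.7, 7.0]
grip_width: 18.6
```

```bash

python3 -m handwheel '{"offset":[[0.005,0.05,0],[0,0,0],[0,0,0],[0,0,0],[0,0,0],[0,0,0],[0,0,0],[0,0,0]],"spin":[0,0,0,0,0,0,0,0]}'
python3 -m handwheel '{"offset":[[0.005,0.04,0],[0,0,0],[0,0,0],[0,0,0],[0,0,0],[0,0,0],[0,0,0],[0,0,0]],"spin":[0,0,0,0,0,0,0,0]}'
```

```text
time: 23.8
tcp_pos: [637.3, -34.7, 157.7]
ee_rot: [[0.095, 0.996, 0.001], [0.996, -0.095, 0.001], [0.001, 0.001, -1.0]]
ft_force: [-3.0, 4.2, 6.9]
grip_width: 18.5
time: 24.6
tcp_pos: [637.3, -34.5, 157.7]
ee_rot: [[0.095, 0.995, 0.001], [0.995, -0.095, -0.0], [-0.0, 0.001, -1.0]]
ft_force: [-2.0, 0.5, 6.4]
grip_width: 18.9
```

```bash
python3 a.py | grep -E "door|film_can|index|carrier|loupe|mug"; python3 - <<'E'
from h import *
p=snap('scene');f=np.array(p['frame'])[130:290,155:345,::-1];cv2.imwrite('pics/s6.png',cv2.resize(f,None,fx=4,fy=3.7,interpolation=cv2.INTER_CUBIC))
E
```

```text
door 0.2 [165.6, 220.7, 181.4, 235.1] [478. 336.  49.] [455. 316.   2.] [500. 362.  55.]
carrier 0.67 [227.8, 194.7, 316.3, 210.7] [571. -36. 110.] [ 554. -194.   19.] [589. 115. 139.]
index_plate 0.26 [346.5, 219.7, 380.7, 235.9] [ 489. -392.   54.] [ 459. -452.   17.] [ 519. -335.   61.]
loupe 0.56 [167.4, 219.9, 182.3, 233.0] [478. 336.  49.] [454. 315.  -2.] [501. 362.  55.]
mug 0.77 [360.9, 186.7, 394.4, 212.0] [ 598. -460.   36.] [ 558. -487.   -1.] [ 642. -397.   98.]
door 0.7 [245.5, 179.2, 270.4, 203.6] [575. -24. 124.] [567. -64. 107.] [580.  38. 138.]
carrier 0.96 [198.8, 179.1, 254.0, 212.9] [675. -29. 145.] [624. -88. 119.] [738.  17. 191.]
index_plate 0.63 [204.5, 208.4, 220.7, 216.7] [736. -29. 124.] [724. -46. 118.] [742. -20. 138.]
film_can 0.56 [269.8, 198.1, 278.9, 223.2] [616. 110. 152.] [594.  70. 115.] [627. 122. 172.]
loupe 0.58 [357.6, 253.3, 376.0, 275.4] [488. 346.  47.] [457. 320.   3.] [504. 366.  53.]
mug 0.79 [156.1, 120.6, 188.0, 158.0] [ 597. -424.   59.] [ 559. -488.    1.] [ 635. -383.   94.]
```

View pics/s6.png

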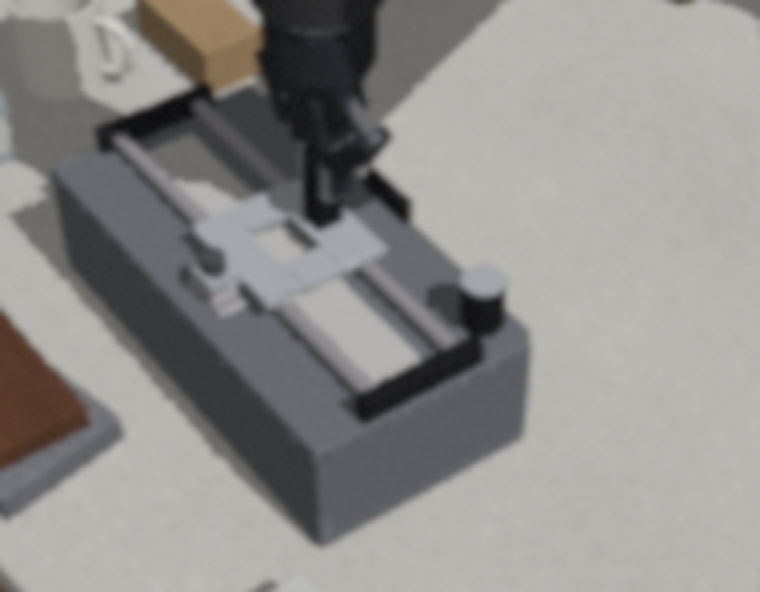

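```bash
python3 -c "
from rig import manip
s=manip.observe();print(s['ft_force'],s['tcp_pos'],s['grip_width']);manip.hand_in()"
```

```text
[-1.72906388  0.44392757  7.56861641] [637.2892739  -34.52743405 157.71262571] 18.816543522482533
the job is handed in; nothing more can be done
```

I pushed the lamp door shut, slid the film carrier until its ball dropped into the notch, and handed the job in at about 25 s still gripping the post. `hand_in` reports no verdict, so what follows are my own last checks.

- **Door:** My first push passed over the tab because the fingers were about 25 mm too high. I backed out and repeated it lower. The second push ended with 23 N against the stop, and the last picture still shows the tab upright.
- **Carrier:** I felt the ridge push back with about 8 N, then the ball pull in with about 8 N. After that the carrier stayed put (within about 0.5 mm) while the force along the rail fell to 0.4 N. The tool stopped about 69 mm along, against the roughly 70 mm I had measured from the camera to the notch.
- **Grip:** The fingers are closed at 18.8 mm on the post at a 40 N setting. The wrist still reads a steady upward 6–8 N from the grip, and I left it.
- **Bystanders:** The loupe and mug read where they started to within a few millimetres. The film can reads the same in the scene camera, but the top camera did not report it at the end. I did not re-measure the camera, lens, cleaner or slide box, and the arm stayed clear of them.
- **Disagreement:** With the arm in the way, the top camera mislabelled the door, carrier and index plate. I relied on the scene camera and the forces for those.

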